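Shut the gas valve of the station without a cartridge

TASK

All three valves of the gas-purifier panel stand open, but one station has no cartridge, only a low plug in the socket behind its valve: shut that station's valve by turning its handle fully to the stop, so that the bar lies level across the slope. Some of these valves turn the other way round and you cannot see which, so try one way and, if it soon stops, go the other. Leave the other two valves open and everything else where it stands.

Things in the scene. Friction and masses are not known exactly. Their poses are not given: they have to be found in the camera images.
- panel: Gas-purifier panel: dark steel deck plate 230 x 540 x 15 mm on the bench (local x -80 to +150 mm) carrying three valve stations side by side and a header pipe. Origin on the bench; x points away from the robot, y along the row of stations, z up.
- header (a point): Middle of the panel's steel header pipe: 12 mm thick, 290 mm above the bench, running 250 mm each way along the panel's y (uprights at its ends, 105 mm farther back). It passes above and a little behind the valve handles, so the tool cannot come straight down on them but must come tilted, from the robot's side.
- station_1: One of three alike valve stations, in any order, 140 mm apart: grey block 60 mm wide with a white face on top, centre at local (-6, 0, 80) mm, sloping 32 degrees down towards the robot. Its cartridge socket (48 mm across) is behind, at local x = +115 mm. Origin at the deck's top under the block; x away from the robot, y along the row, z up.
- station_2: One of three alike valve stations, in any order, 140 mm apart: grey block 60 mm wide with a white face on top, centre at local (-6, 0, 80) mm, sloping 32 degrees down towards the robot. Its cartridge socket (48 mm across) is behind, at local x = +115 mm. Origin at the deck's top under the block; x away from the robot, y along the row, z up.
- station_3: One of three alike valve stations, in any order, 140 mm apart: grey block 60 mm wide with a white face on top, centre at local (-6, 0, 80) mm, sloping 32 degrees down towards the robot. Its cartridge socket (48 mm across) is behind, at local x = +115 mm. Origin at the deck's top under the block; x away from the robot, y along the row, z up.
- grip_1 (a point): Centre of station_1's black bar handle: 56 long, 14 wide, 26 mm tall, its underside 15 mm above the face. y: along the bar; z: turning axis, square to the face. OPEN: bar up and down the slope (to 10 degrees); SHUT: along the station's y. Hard stops at shut and 2 to 19 degrees past its start the other way; side unknown. Friction 0.12 N m, stays where left; 0.4 N m means a stop; regrasp if needed.
- grip_2 (a point): Centre of station_2's black bar handle: 56 long, 14 wide, 26 mm tall, its underside 15 mm above the face. y: along the bar; z: turning axis, square to the face. OPEN: bar up and down the slope (to 10 degrees); SHUT: along the station's y. Hard stops at shut and 2 to 19 degrees past its start the other way; side unknown. Friction 0.12 N m, stays where left; 0.4 N m means a stop; regrasp if needed.
- grip_3 (a point): Centre of station_3's black bar handle: 56 long, 14 wide, 26 mm tall, its underside 15 mm above the face. y: along the bar; z: turning axis, square to the face. OPEN: bar up and down the slope (to 10 degrees); SHUT: along the station's y. Hard stops at shut and 2 to 19 degrees past its start the other way; side unknown. Friction 0.12 N m, stays where left; 0.4 N m means a stop; regrasp if needed.
- cartridge_1: Upright purifier cartridge fixed in a station's socket: white cylinder with aluminium ends, 40 mm across, 87 mm tall. Origin at its foot, on the socket's axis.
- cartridge_2: Upright purifier cartridge fixed in a station's socket: white cylinder with aluminium ends, 40 mm across, 87 mm tall. Origin at its foot, on the socket's axis.
- plug: Low aluminium blanking plug, 36 mm across, 16 mm tall, fixed in the socket of the one station that has no cartridge. Origin at its foot, on the socket's axis.
- vial_1: Bystander: small glass vial standing on the deck between two stations, 22 mm across, 34 mm tall. Origin at its foot.
- vial_2: Bystander: small glass vial standing on the deck between two stations, 22 mm across, 34 mm tall. Origin at its foot.
- spare: Bystander: used cartridge lying on the bench in front of the panel, 87 mm long, 40 mm thick. Origin underneath.
- wrench: Bystander: steel wrench lying in front of the panel, 150 mm long. Origin underneath.
- bottle: Bystander: capped bottle beside the panel, 64 mm across, 130 mm tall. Origin at its foot.
- beaker: Bystander: clear beaker beside the panel, 70 mm across, 90 mm tall. Origin at its foot.
- tipbox: Bystander: grey box beside the panel, 85 x 120 x 55 mm. Origin underneath.

How it is judged:
By the outcome, as a careful person would: the job done as asked, in the order asked, and still so for the second after the job is handed in, with the robot touching nothing.
It also fails if it takes over 56 s, if anything falls off the work surface, if the arm or the gripper's body presses on something with over 40 N, if the wrist force passes 120 N, or if a joint passes its speed limit or range.

ROBOT

A 6-joint arm with a two-finger parallel gripper is mounted at the origin on the work surface. World frame = base frame: x ahead of the robot, y to its left, z up, the work surface at z = 0. Lengths are in m, angles in degrees, forces in N, time in s.
With the tool pointing down it reaches from about 0.35 to 0.875 m from the base axis. Payload 4.2 kg.
Tool frame: the origin (TCP) lies between the finger pads; the fingertips stand 11 mm ahead of it and the grasp point (between the pads) lies 8 mm behind it; z points along the fingers, y is the direction in which the jaws open and shut (so a half turn about z gives the same grasp; the last joint's range is limited). The gripper opens to 87 mm and grips with 3 to 60 N. Pads are 19 mm wide; open, the fingers measure 117 mm over their backs; the gripper's body (75 mm by 190 mm) begins 51 mm behind the grasp point.
Start: joints at [-62.418, 22.042, 0.453, 0, -68.411, -14.817], TCP at [0.138, -0.61, 0.234] pointing down, gripper open.
Joint ranges: [-179.83, 179.83], [-69.29, 118.12], [-61.27, 80.66], [-181.25, 117.63], [-171.15, -9.14], [-177.46, 177.46]. Speed limits (degrees/s): [159.86, 159.86, 180, 180, 180, 180].

INTERFACE

Orientations are given as a 3x3 rotation matrix whose columns are the frame's x, y, z axes.
In Python, from station import sense, capture, get_calibration, finish_job, search_frame, cut_out gives the robot as it stands.
- The arm moves only by the tool arm_command, never from a script. Its argument "rows" is a list of rows, each an object with "fingers": the opening in per cent of the stroke, from 0 (shut) to 100 (fully open); "travel": the shift along the tool's x, y, z in cm, a list of three; "roll": the turn about the tool's z in degrees. A call has 1 to 10 rows; each row is the pose to reach, as a shift and turn from the pose commanded when the call began, along the tool's axes at that moment; what a row does not reach only later rows make up. A row lasts 1/10 s, in which the tool goes at most 50 mm and 8.59 degrees, less where a joint would pass 70% of its speed; a pose out of reach is approached as far as the arm can. A call with a gripper value outside its range is refused whole. The fingers move at their own pace and stop on an object; the grip force is fixed at half the most. Time passes only in rows, so rows that repeat a pose let the fingers close. It gives the time, the measured TCP pose, the force and the opening at its end, in the units of the state.
- sense(): the state, without advancing time (a new reading comes with each control period).
- capture(name): name is "side" or "top" or "wrist"; returns (picture, depth): 384x512x3 uint8, red, green, blue; 384x512 float32, m along the optical axis (not along the pixel's ray), 0 where there is no reading.
- get_calibration(name): a dict with "fov_y" (degrees; the focal length in pixels is half the picture's height over the tangent of half this angle, whatever the lens; pixels are square), "cx", "cy" (the principal point, pixels), "origin" and "attitude" of the camera in the world; the wrist camera has in their place "mount" (4x4, takes a point from camera to tool coordinates, whose origin is the TCP and whose axes are the flange's). Camera axes: x right, y down, z forward; pixel columns grow to the right and rows downward; lengths in m; the calibration is good to about 2 mm. A picture is of the moment at which its call begins: read the wrist's pose just before it. get_calibration takes no time and is no camera call.
- finish_job(): hands the job in, once; it reports no verdict.
Trained networks look in the newest picture that a camera, given by its name, has taken for a name from the list of things; names that differ only in an ending like _2 or _b are one class to them, and where a whole thing is asked for, a point or a joint stands for the part that bears it (a point fixed in the world has none). Each returns a list of dicts, best first, with "p" (0 to 1); they miss things now and then, are a little off and sometimes report something else, mostly with a low value. They report only what shows in the picture. A call takes as long as a camera call.
- search_frame(camera, label): "position" ([x, y, z] in m, in world coordinates, good to about 4 mm: the middle of the surface that is visible of it).
- cut_out(camera, label): "mask" (384x512 bool, what is visible of it).
The state is a dict: "time_s": time; "joints": joint angles; "joint_velocities": joint speeds; "effort": joint torques, N m; "tcp_pos": TCP position; "ee_rot": TCP orientation; "wrist_force": force on the tool from outside, world axes, zero at the start; "moment": the same for the moment, N m; "gripper_width": opening from 0.0 (shut) to 1.0 (fully open).
Only numpy, scipy, OpenCV 4.12 (cv2) and the standard library are available. Lean on these libraries where they do the work, as an engineer would, in place of code of your own. Each camera call takes 0.05 s, during which the arm holds its last target. There are 200 camera calls.

## Working session

There is one attempt and no reset: what is moved stays moved. The work goes in short steps, Python scripts to look and compute and a tool call to move; the robot and the scene stay as the last step left them, time stands still between calls to the robot, and variables do not carry over. Pictures are saved under pics/ and viewed, about 8 in all and at most 12, crops included, and the job is handed in when it is done.

Besides the shell and the picture viewer there is one more tool, called by a JSON object that holds its "op" and its "data". arm_command: Moves the arm, as the interface text tells. Its arguments: {"type":"object","properties":{"rows":{"type":"array","items":{"type":"object","properties":{"fingers":{"type":"number"},"travel":{"type":"array","items":{"type":"number"}},"roll":{"type":"number"}}}}},"required":["rows"]}

```bash
mkdir -p pics; ls; python3 - <<'E'
from station import *
import cv2,numpy as np
s=sense();print(s['time_s'],s['tcp_pos'],np.round(s['ee_rot'],3).tolist())
ims=[]
for c in ('side','top'):
    p,d=capture(c);k=get_calibration(c);print(c,k)
    ims.append(p)
    for l in ('panel','header','station_1','grip_1','cartridge_1','plug','vial_1','spare','wrench','bottle','beaker','tipbox'):
        print(l,[(np.round(r['position'],3).tolist(),round(r['p'],2)) for r in search_frame(c,l)])
print({k:v for k,v in get_calibration('wrist').items()})
cv2.imwrite('pics/a.png',cv2.cvtColor(cv2.resize(np.vstack(ims),(400*1,600)) if 0 else ims[0],cv2.COLOR_RGB2BGR))
cv2.imwrite('pics/b.png',cv2.cvtColor(ims[1],cv2.COLOR_RGB2BGR))
print(sense()['time_s'])
E
```

```text
pics
0.0 [ 0.13797879 -0.60896633  0.23246088] [[-0.975, -0.221, -0.001], [-0.221, 0.975, 0.002], [0.0, 0.002, -1.0]]
side {'fov_y': 51.48337273535973, 'cx': 256.4429254143755, 'cy': 190.8580650516906, 'origin': array([-0.05357058,  0.74284435,  0.86652647]), 'attitude': array([[-0.69885613, -0.41737962,  0.58085658],
       [-0.71525778,  0.40492687, -0.56959682],
       [ 0.00253367, -0.81352842, -0.58151964]])}
panel [([0.663, 0.182, 0.013], 0.58)]
header [([0.661, 0.181, 0.017], 0.92)]
station_1 [([0.667, -0.06, 0.084], 0.97), ([0.654, 0.078, 0.081], 0.73), ([0.747, 0.225, 0.081], 0.16)]
grip_1 [([0.659, -0.07, 0.121], 0.61), ([0.646, 0.061, 0.121], 0.58), ([0.626, 0.202, 0.116], 0.47), ([0.65, 0.077, 0.079], 0.32)]
cartridge_1 [([0.746, 0.225, 0.082], 0.89), ([0.766, 0.081, 0.086], 0.56)]
plug [([0.574, -0.279, 0.069], 0.63), ([0.786, -0.055, 0.037], 0.56)]
vial_1 []
spare [([0.484, 0.17, 0.04], 0.98), ([0.646, 0.063, 0.123], 0.4)]
wrench [([0.511, -0.08, 0.008], 0.49)]
bottle [([0.571, -0.28, 0.071], 0.92)]
beaker [([0.691, -0.272, 0.068], 0.62)]
tipbox [([0.571, 0.45, 0.056], 
[... 824 characters left out ...]
9], 0.42)]
spare [([0.496, 0.161, 0.04], 0.53)]
wrench [([0.517, -0.094, 0.012], 0.73)]
bottle [([0.581, -0.284, 0.089], 0.93), ([0.658, 0.139, 0.048], 0.61), ([0.753, 0.21, 0.11], 0.51)]
beaker [([0.705, -0.297, 0.048], 0.89)]
tipbox [([0.769, 0.08, 0.118], 0.29)]
{'fov_y': 65.92338702915772, 'cx': 257.5576325298415, 'cy': 192.55900688306838, 'mount': array([[ 6.76190156e-04, -9.59473870e-01, -2.81796798e-01,
         7.91249103e-02],
       [ 9.99999660e-01,  7.82035373e-04, -2.63142025e-04,
         4.89126548e-04],
       [ 4.72852961e-04, -2.81796524e-01,  9.59474072e-01,
        -1.50208394e-01],
       [ 0.00000000e+00,  0.00000000e+00,  0.00000000e+00,
         1.00000000e+00]])}
1.3
```

View pics/a.png

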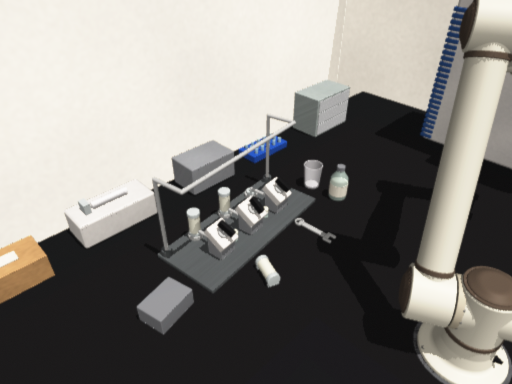

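View pics/b.png

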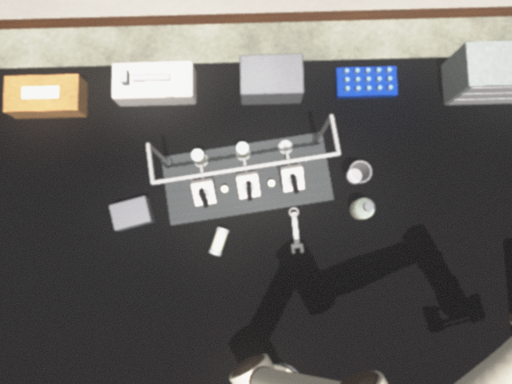

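The side view shows cartridges at pixels (194,222) and (224,200) for the two left stations. The right-hand station at (277,190) has none, and the network puts the plug behind it at about (0.786, -0.055). I'll move nearer, in front of that station, and check with the wrist camera.

{"op": "arm_command", "data": {"rows": [{"fingers":0,"travel":[-4.7,4.2,-0.5],"roll":0},{"fingers":0,"travel":[-9.3,8.4,-1],"roll":2},{"fingers":0,"travel":[-14,12.5,-1.5],"roll":4.5},{"fingers":0,"travel":[-18.6,16.7,-2],"roll":4.5},{"fingers":0,"travel":[-23.3,20.8,-2],"roll":4.5},{"fingers":0,"travel":[-28,25,-2],"roll":4.5},{"fingers":0,"travel":[-32.6,29.2,-2],"roll":4.5},{"fingers":0,"travel":[-37.3,33.4,-2],"roll":4.5},{"fingers":0,"travel":[-42,37.5,-2],"roll":4.5},{"fingers":0,"travel":[-46.6,41.7,-2],"roll":4.5}]}}

```text
time_s: 2.3
tcp_pos: [0.4284, -0.2008, 0.2538]
ee_rot: [[-0.99, -0.144, 0.001], [-0.144, 0.99, -0.0], [-0.001, -0.0, -1.0]]
wrist_force: [-0.0, -1.5, -0.2]
gripper_width: 0.172
```

{"op": "arm_command", "data": {"rows": [{"fingers":0,"travel":[-4,4,0],"roll":0},{"fingers":0,"travel":[-6,6,0],"roll":0},{"fingers":0,"travel":[-6,6,0],"roll":0},{"fingers":0,"travel":[-6,6,0],"roll":0}]}}

```text
time_s: 2.7
tcp_pos: [0.4785, -0.134, 0.2531]
ee_rot: [[-0.989, -0.145, -0.001], [-0.145, 0.989, -0.0], [0.001, 0.0, -1.0]]
wrist_force: [0.3, -1.5, -0.3]
gripper_width: 0.005
```

```bash
cat > h.py <<'E'
from station import *
import cv2,numpy as np
def cloud(c):
    s=sense();p,d=capture(c);k=get_calibration(c)
    f=192/np.tan(np.radians(k['fov_y']/2))
    v,u=np.mgrid[:384,:512];P=np.dstack([(u-k['cx'])/f*d,(v-k['cy'])/f*d,d])
    if c=='wrist':
        P=P@k['mount'][:3,:3].T+k['mount'][:3,3];R,t=np.array(s['ee_rot']),s['tcp_pos']
    else: R,t=k['attitude'],k['origin']
    P=P@R.T+t;P[d==0]=np.nan
    return p,P
def rep(c,*ls):
    for l in ls: print(c,l,[(np.round(r['position'],3).tolist(),round(r['p'],2)) for r in search_frame(c,l)])
def save(n,p): cv2.imwrite(f'pics/{n}.png',cv2.cvtColor(p,cv2.COLOR_RGB2BGR))
E
python3 - <<'E'
from h import *
s=sense();print(s['time_s'],s['tcp_pos'],s['wrist_force'],s['joints'])
p,P=cloud('wrist');save('w1',p);rep('wrist','station_1','grip_1','plug','cartridge_1','vial_1')
np.savez('w1.npz',p=p,P=P)
for c in('side','top'):
    q,Q=cloud(c);m=(abs(Q[...,2]-.29)<.012)&(Q[...,0]>.55)&(Q[...,0]<.8)&(abs(Q[...,1]-.06)<.26)
    X=Q[m];print(c,m.sum());
    if len(X)>9:
        a=np.polyfit(X[:,1],X[:,0],1);print('header x at y=-.07:',np.polyval(a,-.07),'slope',a[0],X[:,2].mean())
E
```

```text
2.7 [ 0.47846637 -0.13399284  0.25310476] [ 0.30740299 -1.51398928 -0.31411184] [ 3.11572048e+00  8.63820344e+00 -1.52078748e+01  1.57976599e-04
 -6.61853097e+01 -8.47526385e+01]
wrist station_1 [([0.63, 0.172, 0.043], 0.88), ([0.632, 0.061, 0.077], 0.82), ([0.653, -0.102, 0.081], 0.47)]
wrist grip_1 [([0.619, 0.053, 0.116], 0.82)]
wrist plug []
wrist cartridge_1 []
wrist vial_1 [([0.655, 0.131, 0.043], 0.73)]
side 671
header x at y=-.07: 0.7098149074324869 slope -0.17301758517057228 0.29335604891034306
top 1097
header x at y=-.07: 0.7105195244638889 slope -0.1470439444279376 0.2927573975306269
```

View pics/w1.png

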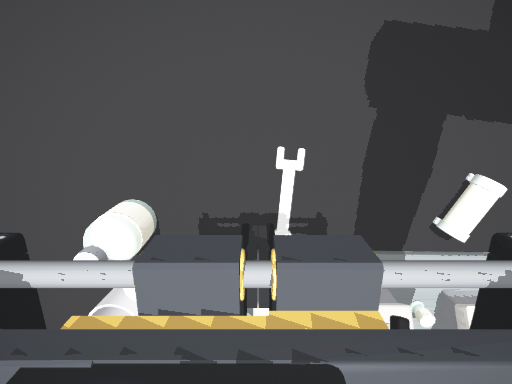

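The wrist view is mostly blocked by the gripper itself, with the stations at the bottom edge. The header runs only about 47 mm behind the handle. The moves offer no tilt, so the plan is to use the closed fingers as a peg: the tool points straight down on the robot's side of the header and pushes the bar's lower end. Next I fix the target station from the fixed cameras.

```bash
python3 - <<'E'
from h import *
out=[]
for c in('side','top'):
    q,Q=cloud(c);np.savez(c+'.npz',p=q,P=Q)
    g=q.astype(int).sum(2)
    yaw=np.radians(8.5);ex=np.array([np.cos(yaw),np.sin(yaw),0]);ey=np.array([-np.sin(yaw),np.cos(yaw),0])
    O=np.array([.668,-.075,.095])  # face centre guess
    L=np.dstack([(Q-O)@ex,(Q-O)@ey,(Q-O)[...,2]])
    a=np.radians(32);n=L[...,2]*np.cos(a)-L[...,0]*np.sin(a);t=L[...,0]*np.cos(a)+L[...,2]*np.sin(a)
    near=(abs(t)<.05)&(abs(L[...,1])<.05)
    face=near&(abs(n)<.006)&(g>330);print(c,'face',face.sum(),'t',np.round(np.percentile(t[face],[1,50,99]),4),'y',np.round(np.percentile(L[...,1][face],[1,50,99]),4),'n',np.round(np.median(n[face]),4))
    bar=near&(n>.030)&(n<.05);B=np.c_[t[bar],L[...,1][bar]];print('bar',bar.sum(),B.mean(0),np.median(n[bar]))
    r=cv2.minAreaRect((B*1000).astype(np.float32));print('rect mm',r)
    print('t',np.round(np.percentile(B[:,0],[1,99]),4),'y',np.round(np.percentile(B[:,1],[1,99]),4))
    v,u=np.where(near);v0,u0=int(v.mean()),int(u.mean());print(v0,u0)
    out.append(cv2.resize(q[v0-40:v0+40,u0-45:u0+45],(400,356),interpolation=cv2.INTER_CUBIC))
    rep(c,'grip_1','plug','station_1')
save('c1',np.hstack(out))
E
```

```text
side face 221 t [-0.0316  0.0046  0.0442] y [-0.0307  0.0121  0.0342] n -0.0029
bar 70 [0.0055906  0.00081646] 0.03645117145724136
rect mm ((5.967002868652344, -1.6575956344604492), (53.55747604370117, 19.533832550048828), 2.8582723140716553)
t [-0.0208  0.0323] y [-0.0097  0.0081]
146 321
side grip_1 [([0.646, 0.063, 0.121], 0.62), ([0.627, 0.204, 0.116], 0.59), ([0.66, -0.07, 0.116], 0.52), ([0.664, 0.181, 0.013], 0.43), ([0.788, -0.056, 0.039], 0.42)]
side plug [([0.787, -0.054, 0.039], 0.39)]
side station_1 [([0.67, -0.063, 0.082], 0.87), ([0.655, 0.078, 0.082], 0.81), ([0.632, 0.217, 0.081], 0.72)]
top face 309 t [-0.0306  0.0112  0.0435] y [-0.0363  0.0015  0.0292] n -0.0033
bar 81 [ 0.00745192 -0.00263304] 0.03600497224730889
rect mm ((6.91600227355957, -2.88706111907959), (54.468299865722656, 14.169017791748047), 4.040956497192383)
t [-0.0194  0.0333] y [-0.0108  0.0052]
174 288
top grip_1 [([0.626, 0.199, 0.119], 0.63), ([0.666, -0.077, 0.129], 0.63), ([0.652, 0.059, 0.121], 0.46)]
top plug [([0.668, -0.076, 0.128], 0.58), ([0.795, -0.061, 0.035], 0.4)]
top station_1 [([0.689, -0.07, 0.101], 0.82), ([0.646, 0.199, 0.103], 0.61)]
```

View pics/c1.png

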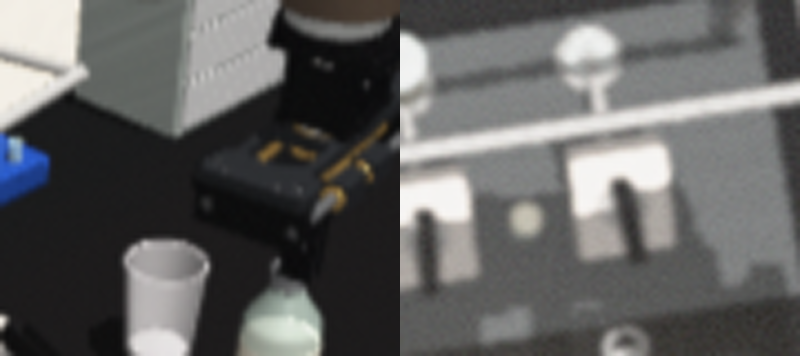

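{"op": "arm_command", "data": {"rows": [{"fingers":0,"travel":[-4,2,2],"roll":0},{"fingers":0,"travel":[-8.5,4,3],"roll":0},{"fingers":0,"travel":[-12.5,6.1,4],"roll":0},{"fingers":0,"travel":[-16.9,6.1,5],"roll":0},{"fingers":0,"travel":[-16.9,6.1,9],"roll":0},{"fingers":0,"travel":[-16.9,6.1,12],"roll":0},{"fingers":0,"travel":[-16.9,6.1,13],"roll":0},{"fingers":0,"travel":[-16.9,6.1,13],"roll":0},{"fingers":0,"travel":[-16.9,6.1,13],"roll":0}]}}

```text
time_s: 4.4
tcp_pos: [0.6378, -0.0501, 0.125]
ee_rot: [[-0.99, -0.144, 0.003], [-0.144, 0.99, -0.0], [-0.003, -0.001, -1.0]]
wrist_force: [0.6, 0.9, 0.9]
gripper_width: 0.004
```

```bash
python3 - <<'E'
from h import *
s=sense();print(s['time_s'],s['tcp_pos'],s['wrist_force'])
q,Q=cloud('side');save('s2',cv2.resize(q[160:270,190:330],(763,600),interpolation=cv2.INTER_CUBIC))
E
```

```text
4.4 [ 0.63783679 -0.05008405  0.12499514] [0.56991299 0.94154184 0.93384449]
```

View pics/s2.png

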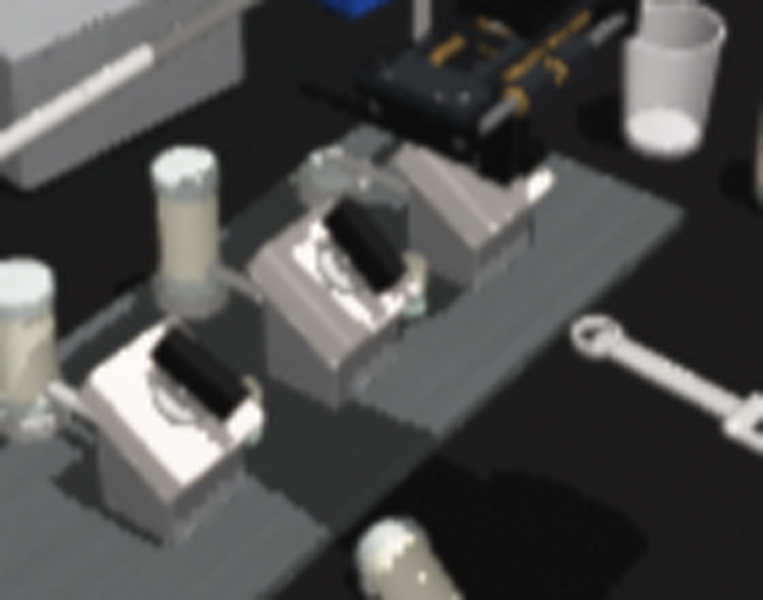

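The crop confirms it. The left and middle stations have cartridges at crop pixels (20,340) and (185,220), and the right station's socket at (340,175) holds only the low plug. Each block also has a small nub by the bar's lower end, at about (410,280). I'll locate it before lowering.

```bash
python3 - <<'E'
import numpy as np
Z=np.load('side.npz');P=Z['P'];p=Z['p']
yaw=np.radians(8.5);ex=np.array([np.cos(yaw),np.sin(yaw),0]);ey=np.array([-np.sin(yaw),np.cos(yaw),0])
G=np.array([.661,-.0786,0])+.14*ey
for v in range(203,220,2):
    print(v,[(u,*np.round(1000*np.array([(P[v,u]-G)@ex,(P[v,u]-G)@ey,P[v,u,2]])).astype(int).tolist(),int(p[v,u].mean())) for u in range(258,272,2)])
E
```

```text
203 [(258, -6, 2, 129, 16), (260, -11, 0, 130, 29), (262, 73, -126, 15, 50), (264, 67, -130, 15, 55), (266, 44, -110, 38, 89), (268, 36, -110, 41, 90), (270, 28, -111, 45, 89)]
205 [(258, -9, 6, 125, 19), (260, -13, 2, 124, 17), (262, -17, -3, 123, 39), (264, 62, -124, 12, 62), (266, 45, -111, 28, 90), (268, 36, -111, 32, 88), (270, 26, -108, 39, 90)]
207 [(258, -10, 9, 119, 16), (260, -17, 8, 122, 17), (262, -22, 4, 122, 20), (264, 26, -73, 52, 109), (266, 22, -80, 49, 136), (268, 33, -107, 27, 95), (270, 27, -110, 29, 89)]
209 [(258, -12, 11, 114, 14), (260, -18, 8, 115, 16), (262, -24, 6, 116, 16), (264, -27, 0, 114, 76), (266, 15, -70, 50, 149), (268, 36, -111, 15, 97), (270, 27, -111, 19, 87)]
211 [(258, -12, 10, 105, 18), (260, -20, 11, 110, 15), (262, -23, 5, 108, 42), (264, -9, -25, 82, 144), (266, 13, -67, 45, 157), (268, 28, -100, 17, 82), (270, 24, -106, 15, 51)]
213 [(258, -4, 0, 87, 74), (260, -17, 7, 98, 75), (262, -9, -15, 80, 138), (264, -13, -20, 79, 152), (266, -14, -29, 74, 147), (268, 23, -93, 15, 62), (270, 17, -96, 16, 48)]
215 [(258, -5, 1, 81, 152), (260, -9, -3, 80, 152), (262, -12, -11, 76, 152), (264, -16, -16, 75, 139), (266, 15, -70, 25, 145), (268, 15, -82, 17, 72), (270, 10, -87, 16, 49)]
217 [(258, -9, 6, 77, 153), (260, -13, 2, 77, 152), (262, -12, -10, 69, 123), (264, 19, -65, 17, 125), (266, 14, -69, 17, 131), (268, 8, -72, 18, 58), (270, 4, -78, 17, 48)]
219 [(258, -15, 14, 78, 150), (260, -5, -10, 57, 113), (262, -1, -26, 44, 86), (264, 14, -58, 16, 52), (266, 7, -60, 18, 51), (268, 2, -64, 18, 49), (270, -3, -68, 18, 48)]
```

The "nub" is only the vial behind, between the stations. Lowering, then approaching the bar's lower end from +y.

{"op": "arm_command", "data": {"rows": [{"fingers":0,"travel":[0,0,1.5],"roll":0},{"fingers":0,"travel":[0,0,2.2],"roll":0},{"fingers":0,"travel":[0,0,2.2],"roll":0},{"fingers":0,"travel":[0,-0.4,2.2],"roll":0},{"fingers":0,"travel":[0,-0.8,2.2],"roll":0},{"fingers":0,"travel":[0,-1.0,2.2],"roll":0},{"fingers":0,"travel":[0,-1.0,2.2],"roll":0}]}}

```text
time_s: 5.15
tcp_pos: [0.6384, -0.0603, 0.1016]
ee_rot: [[-0.99, -0.143, 0.001], [-0.143, 0.99, -0.0], [-0.001, -0.0, -1.0]]
wrist_force: [-0.2, 1.0, -0.2]
gripper_width: 0.005
```

{"op": "arm_command", "data": {"rows": [{"fingers":0,"travel":[0,-0.2,0],"roll":0},{"fingers":0,"travel":[0,-0.4,0],"roll":0},{"fingers":0,"travel":[0,-0.4,0],"roll":0}]}}

```text
time_s: 5.45
tcp_pos: [0.6389, -0.0633, 0.1013]
ee_rot: [[-0.99, -0.144, 0.0], [-0.144, 0.99, 0.001], [-0.0, 0.001, -1.0]]
wrist_force: [-1.3, 2.4, 0.7]
gripper_width: 0.004
```

{"op": "arm_command", "data": {"rows": [{"fingers":0,"travel":[0,-0.2,0],"roll":0},{"fingers":0,"travel":[0,-0.4,0],"roll":0},{"fingers":0,"travel":[0,-0.4,0],"roll":0}]}}

```text
time_s: 5.75
tcp_pos: [0.6391, -0.0642, 0.1012]
ee_rot: [[-0.989, -0.145, -0.0], [-0.145, 0.989, 0.004], [-0.0, 0.004, -1.0]]
wrist_force: [-2.2, 13.7, 1.4]
gripper_width: 0.004
```

{"op": "arm_command", "data": {"rows": [{"fingers":0,"travel":[0,-0.2,0],"roll":0},{"fingers":0,"travel":[0,-0.3,0],"roll":0},{"fingers":0,"travel":[0,-0.3,0],"roll":0}]}}

```text
time_s: 6.05
tcp_pos: [0.6392, -0.0646, 0.1012]
ee_rot: [[-0.989, -0.146, -0.001], [-0.146, 0.989, 0.007], [-0.0, 0.007, -1.0]]
wrist_force: [-4.7, 21.9, 3.1]
gripper_width: 0.006
```

The force rose to 22 N (about 0.5 N m) with almost no motion, so that is the stop. Backing off, hopping over the bar and pushing the other way.

{"op": "arm_command", "data": {"rows": [{"fingers":0,"travel":[0,1.2,0],"roll":0},{"fingers":0,"travel":[0,1.5,0],"roll":0},{"fingers":0,"travel":[0,1.5,-4.0],"roll":0},{"fingers":0,"travel":[0,1.5,-5.5],"roll":0},{"fingers":0,"travel":[0,-1.5,-5.5],"roll":0},{"fingers":0,"travel":[0,-4.4,-5.5],"roll":0},{"fingers":0,"travel":[0,-4.4,-5.5],"roll":0},{"fingers":0,"travel":[0,-4.4,-2.5],"roll":0},{"fingers":0,"travel":[0,-4.4,0],"roll":0},{"fingers":0,"travel":[0,-4.4,0],"roll":0}]}}

```text
time_s: 7.05
tcp_pos: [0.643, -0.1148, 0.0971]
ee_rot: [[-0.99, -0.142, -0.009], [-0.142, 0.99, 0.0], [0.009, 0.001, -1.0]]
wrist_force: [-0.1, 0.1, 0.0]
gripper_width: 0.002
```

{"op": "arm_command", "data": {"rows": [{"fingers":0,"travel":[0,0.4,0],"roll":0},{"fingers":0,"travel":[0,0.8,0],"roll":0},{"fingers":0,"travel":[0,1.0,0],"roll":0},{"fingers":0,"travel":[0,1.2,0],"roll":0},{"fingers":0,"travel":[0,1.4,0],"roll":0},{"fingers":0,"travel":[0,1.6,0],"roll":0},{"fingers":0,"travel":[0,1.6,0],"roll":0}]}}

```text
time_s: 7.75
tcp_pos: [0.6449, -0.1012, 0.1026]
ee_rot: [[-0.99, -0.144, 0.003], [-0.144, 0.99, -0.004], [-0.002, -0.004, -1.0]]
wrist_force: [2.9, -9.3, 0.3]
gripper_width: 0.003
```

{"op": "arm_command", "data": {"rows": [{"fingers":0,"travel":[0,0.2,0],"roll":0},{"fingers":0,"travel":[0,0.4,0],"roll":0},{"fingers":0,"travel":[0,0.6,0],"roll":0},{"fingers":0,"travel":[0,0.6,0],"roll":0}]}}

```text
time_s: 8.15
tcp_pos: [0.644, -0.0998, 0.1024]
ee_rot: [[-0.99, -0.142, 0.002], [-0.142, 0.99, -0.009], [-0.001, -0.009, -1.0]]
wrist_force: [4.5, -24.7, -2.3]
gripper_width: 0.002
```

Both sides resisted. With the bar about 4° off, though, the first push bore near the pivot, where the lever was only 5–12 mm and friction alone could hold it. The second push acted at the bar's end (about 0.6 N m), so that one was a true stop. I'll return to the +y side with the peg further out toward the bar's lower end.

{"op": "arm_command", "data": {"rows": [{"fingers":0,"travel":[0,-1.2,0],"roll":0},{"fingers":0,"travel":[0.5,-1.5,0],"roll":0},{"fingers":0,"travel":[1.1,-1.5,-4.0],"roll":0},{"fingers":0,"travel":[1.1,-1.5,-5.5],"roll":0},{"fingers":0,"travel":[1.1,1.5,-5.5],"roll":0},{"fingers":0,"travel":[1.1,4.4,-5.5],"roll":0},{"fingers":0,"travel":[1.1,4.4,-5.5],"roll":0},{"fingers":0,"travel":[1.1,4.4,-2.5],"roll":0},{"fingers":0,"travel":[1.1,4.4,0],"roll":0},{"fingers":0,"travel":[1.1,4.4,0],"roll":0}]}}

```text
time_s: 9.15
tcp_pos: [0.6228, -0.0504, 0.0976]
ee_rot: [[-0.99, -0.143, -0.008], [-0.143, 0.99, -0.0], [0.008, 0.001, -1.0]]
wrist_force: [-0.4, -1.0, -0.9]
gripper_width: 0.007
```

{"op": "arm_command", "data": {"rows": [{"fingers":0,"travel":[0,-0.4,0],"roll":0},{"fingers":0,"travel":[0,-0.8,0],"roll":0},{"fingers":0,"travel":[0,-1.2,0],"roll":0},{"fingers":0,"travel":[0,-1.4,0],"roll":0},{"fingers":0,"travel":[0,-1.6,0],"roll":0},{"fingers":0,"travel":[0,-1.8,0],"roll":0},{"fingers":0,"travel":[0,-1.8,0],"roll":0}]}}

```text
time_s: 9.85
tcp_pos: [0.6283, -0.0671, 0.102]
ee_rot: [[-0.99, -0.144, 0.0], [-0.144, 0.99, 0.002], [-0.001, 0.002, -1.0]]
wrist_force: [-2.3, 5.3, 3.0]
gripper_width: 0.007
```

{"op": "arm_command", "data": {"rows": [{"fingers":0,"travel":[0,-0.2,0],"roll":0},{"fingers":0,"travel":[0,-0.4,0],"roll":0},{"fingers":0,"travel":[0,-0.6,0],"roll":0},{"fingers":0,"travel":[0,-0.6,0],"roll":0}]}}

```text
time_s: 10.25
tcp_pos: [0.628, -0.0705, 0.1017]
ee_rot: [[-0.99, -0.144, -0.002], [-0.144, 0.989, 0.005], [0.001, 0.005, -1.0]]
wrist_force: [-5.9, 13.4, 5.6]
gripper_width: 0.006
```

{"op": "arm_command", "data": {"rows": [{"fingers":0,"travel":[0,-0.2,0],"roll":0},{"fingers":0,"travel":[0,-0.4,0],"roll":0},{"fingers":0,"travel":[0,-0.6,0],"roll":0},{"fingers":0,"travel":[0,-0.6,0],"roll":0}]}}

```text
time_s: 10.65
tcp_pos: [0.6281, -0.0716, 0.1017]
ee_rot: [[-0.989, -0.146, -0.003], [-0.146, 0.989, 0.01], [0.001, 0.011, -1.0]]
wrist_force: [-9.0, 30.9, 9.5]
gripper_width: 0.005
```

```bash
python3 - <<'E'
from h import *
s=sense();print(s['time_s'],s['tcp_pos'],s['wrist_force'],s['moment'])
q,Q=cloud('top');a=cv2.resize(q[145:215,250:330],(400,350),interpolation=cv2.INTER_CUBIC)
q,Q=cloud('side');b=cv2.resize(q[165:235,235:315],(400,350),interpolation=cv2.INTER_CUBIC)
save('t3',np.hstack([a,b]))
E
```

```text
10.65 [ 0.62812808 -0.07159096  0.10173384] [-9.04963981 30.85332498  9.50420428] [8.50186748 2.66354236 0.2337978 ]
```

View pics/t3.png

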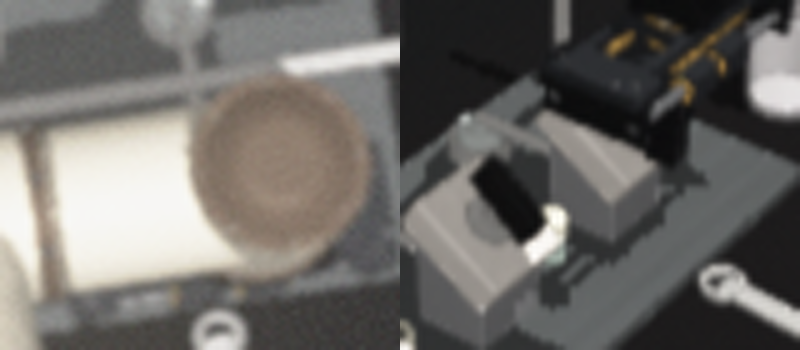

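The side crop shows the peg at the bar. Force reached 31 N with little motion, so this looks like a stop as well. I'll back off for a clear view and measure the bar's actual angle now.

{"op": "arm_command", "data": {"rows": [{"fingers":0,"travel":[0,1.5,0],"roll":0},{"fingers":0,"travel":[0,1.8,0],"roll":0},{"fingers":0,"travel":[2,1.8,-4],"roll":0},{"fingers":0,"travel":[6,1.5,-7],"roll":0},{"fingers":0,"travel":[10,0,-8],"roll":0},{"fingers":0,"travel":[13,-3,-8],"roll":0},{"fingers":0,"travel":[13,-6,-8],"roll":0},{"fingers":0,"travel":[13,-6,-8],"roll":0}]}}

```text
time_s: 11.55
tcp_pos: [0.5095, -0.1616, 0.1819]
ee_rot: [[-0.99, -0.14, 0.001], [-0.14, 0.99, -0.001], [-0.001, -0.001, -1.0]]
wrist_force: [-0.5, 1.1, 0.3]
gripper_width: 0.004
```

```bash
cat > bar.py <<'E'
from h import *
def bars(name=None):
    s=sense();print(s['time_s'],np.round(s['tcp_pos'],4),s['wrist_force'])
    yaw=np.radians(8.5);ex=np.array([np.cos(yaw),np.sin(yaw),0]);ey=np.array([-np.sin(yaw),np.cos(yaw),0]);a=np.radians(32)
    out=[]
    for c in('side','top'):
        q,Q=cloud(c)
        for k in (0,1,2):
            G=np.array([.661,-.0786,.119])+.14*k*ey
            D=Q-G;x=D@ex;y=D@ey;z=D[...,2];n=z*np.cos(a)-x*np.sin(a);t=x*np.cos(a)+z*np.sin(a)
            m=(abs(n-.011)<.008)&(np.hypot(t,y)<.04)&(q.sum(2)<200)
            if m.sum()<20: print(c,k,'few',m.sum());continue
            B=(np.c_[t[m],y[m]]*1000).astype(np.float32);(vx,vy,cx,cy)=cv2.fitLine(B,cv2.DIST_HUBER,0,.01,.01).ravel()
            print(c,k,m.sum(),'angle of upper end to +y',np.round(np.degrees(np.arctan2(vy*np.sign(vx),abs(vx))),1),'centre t,y',np.round([cx,cy],1),'ext',np.round(np.percentile(B@[vx,vy],[2,98])-np.array([cx,cy])@[vx,vy],1))
        w=(slice(145,215),slice(250,330)) if c=='top' else (slice(165,235),slice(235,315))
        out.append(cv2.resize(q[w],(400,350),interpolation=cv2.INTER_CUBIC))
    if name: save(name,np.hstack(out))
E
python3 -c "from bar import *;bars('t4')"
```

```text
11.55 [ 0.5095 -0.1616  0.1819] [-0.53019009  1.10539212  0.27042787]
side 0 79 angle of upper end to +y 9.5 centre t,y [-0.9  5.7] ext [-25.7  24.5]
side 1 81 angle of upper end to +y -3.6 centre t,y [1.1 5.1] ext [-25.6  23.1]
side 2 81 angle of upper end to +y 7.6 centre t,y [2.3 4.8] ext [-22.9  22.9]
top 0 few 12
top 1 few 18
top 2 few 4
```

View pics/t4.png

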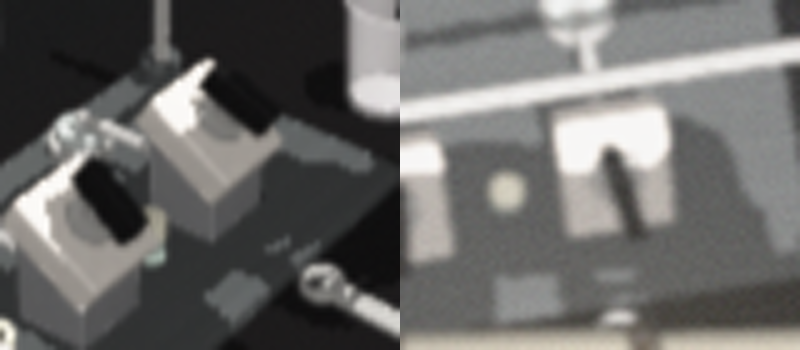

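The bar moved from about 4° to about 10° (lower end toward −y) and then stopped hard. In the side crop it runs from (205,80) to (270,125), still near open. I'll push the other way again, this time at the very end of the bar, to see whether it is free.

{"op": "arm_command", "data": {"rows": [{"fingers":0,"travel":[-4,1,0],"roll":0},{"fingers":0,"travel":[-8,2.7,0],"roll":0},{"fingers":0,"travel":[-12,2.7,1],"roll":0},{"fingers":0,"travel":[-13.4,2.7,4],"roll":0},{"fingers":0,"travel":[-13.4,2.7,7],"roll":0},{"fingers":0,"travel":[-13.4,2.7,8],"roll":0},{"fingers":0,"travel":[-13.4,2.7,8],"roll":0}]}}

```text
time_s: 12.35
tcp_pos: [0.6376, -0.1119, 0.0992]
ee_rot: [[-0.989, -0.144, -0.005], [-0.144, 0.99, -0.0], [0.005, 0.0, -1.0]]
wrist_force: [-0.6, 0.2, 1.6]
gripper_width: 0.008
```

{"op": "arm_command", "data": {"rows": [{"fingers":0,"travel":[0,0.4,0],"roll":0},{"fingers":0,"travel":[0,0.8,0],"roll":0},{"fingers":0,"travel":[0,1.2,0],"roll":0},{"fingers":0,"travel":[0,1.4,0],"roll":0},{"fingers":0,"travel":[0,1.6,0],"roll":0},{"fingers":0,"travel":[0,1.6,0],"roll":0}]}}

```text
time_s: 12.95
tcp_pos: [0.636, -0.0993, 0.1025]
ee_rot: [[-0.99, -0.143, 0.0], [-0.143, 0.99, -0.003], [0.0, -0.003, -1.0]]
wrist_force: [0.1, -10.5, -2.6]
gripper_width: 0.0
```

{"op": "arm_command", "data": {"rows": [{"fingers":0,"travel":[0,0.2,0],"roll":0},{"fingers":0,"travel":[0,0.4,0],"roll":0},{"fingers":0,"travel":[0,0.4,0],"roll":0}]}}

```text
time_s: 13.25
tcp_pos: [0.6345, -0.0956, 0.1021]
ee_rot: [[-0.99, -0.142, -0.002], [-0.142, 0.99, -0.003], [0.003, -0.003, -1.0]]
wrist_force: [-1.3, -10.7, -2.2]
gripper_width: 0.006
```

It moves at a steady 10.7 N. Continuing.

{"op": "arm_command", "data": {"rows": [{"fingers":0,"travel":[0,0.3,0],"roll":0},{"fingers":0,"travel":[0,0.6,0],"roll":0},{"fingers":0,"travel":[0,0.6,0],"roll":0}]}}

```text
time_s: 13.55
tcp_pos: [0.6333, -0.0895, 0.1023]
ee_rot: [[-0.99, -0.142, -0.003], [-0.142, 0.99, -0.003], [0.003, -0.003, -1.0]]
wrist_force: [-1.4, -8.6, -1.2]
gripper_width: 0.008
```

{"op": "arm_command", "data": {"rows": [{"fingers":0,"travel":[0,0.3,0],"roll":0},{"fingers":0,"travel":[0,0.6,0],"roll":0},{"fingers":0,"travel":[0,0.6,0],"roll":0}]}}

```text
time_s: 13.85
tcp_pos: [0.6332, -0.0834, 0.1037]
ee_rot: [[-0.99, -0.143, -0.001], [-0.143, 0.99, -0.004], [0.001, -0.003, -1.0]]
wrist_force: [-3.8, -8.9, 3.2]
gripper_width: 0.003
```

The +y way is free. Following the arc now: +y with some +x.

{"op": "arm_command", "data": {"rows": [{"fingers":0,"travel":[-0.3,0.3,0],"roll":0},{"fingers":0,"travel":[-0.5,0.6,0],"roll":0},{"fingers":0,"travel":[-0.6,0.9,0],"roll":0},{"fingers":0,"travel":[-0.6,1.0,0],"roll":0},{"fingers":0,"travel":[-0.6,1.0,0],"roll":0}]}}

```text
time_s: 14.35
tcp_pos: [0.635, -0.072, 0.1027]
ee_rot: [[-0.99, -0.142, -0.007], [-0.142, 0.99, -0.002], [0.007, -0.001, -1.0]]
wrist_force: [-7.0, -5.3, 5.0]
gripper_width: 0.008
```

{"op": "arm_command", "data": {"rows": [{"fingers":0,"travel":[0,0.3,0],"roll":0},{"fingers":0,"travel":[0,0.6,0],"roll":0},{"fingers":0,"travel":[0,0.9,0],"roll":0},{"fingers":0,"travel":[0,1.1,0],"roll":0},{"fingers":0,"travel":[0,1.1,0],"roll":0}]}}

```text
time_s: 14.85
tcp_pos: [0.6338, -0.0601, 0.1017]
ee_rot: [[-0.99, -0.142, -0.006], [-0.142, 0.99, -0.001], [0.006, -0.0, -1.0]]
wrist_force: [-5.4, -3.9, 1.3]
gripper_width: 0.004
```

{"op": "arm_command", "data": {"rows": [{"fingers":0,"travel":[-0.2,0,0],"roll":0},{"fingers":0,"travel":[-0.4,0,0],"roll":0},{"fingers":0,"travel":[-0.4,0,0],"roll":0}]}}

```text
time_s: 15.15
tcp_pos: [0.6345, -0.06, 0.1016]
ee_rot: [[-0.99, -0.142, -0.014], [-0.142, 0.99, -0.002], [0.014, 0.0, -1.0]]
wrist_force: [-14.2, -2.9, 6.4]
gripper_width: 0.002
```

{"op": "arm_command", "data": {"rows": [{"fingers":0,"travel":[-0.2,0,0],"roll":0},{"fingers":0,"travel":[-0.4,0,0],"roll":0},{"fingers":0,"travel":[-0.4,0,0],"roll":0}]}}

```text
time_s: 15.45
tcp_pos: [0.6348, -0.0599, 0.1016]
ee_rot: [[-0.99, -0.141, -0.023], [-0.141, 0.99, -0.002], [0.023, 0.001, -1.0]]
wrist_force: [-21.4, -3.4, 11.2]
gripper_width: 0.002
```

It stopped at 21 N. Backing off for a look.

{"op": "arm_command", "data": {"rows": [{"fingers":0,"travel":[1.5,0,0],"roll":0},{"fingers":0,"travel":[2.5,0,-2],"roll":0},{"fingers":0,"travel":[6,-2,-5],"roll":0},{"fingers":0,"travel":[10,-5,-8],"roll":0},{"fingers":0,"travel":[13,-9,-8],"roll":0},{"fingers":0,"travel":[14,-10,-8],"roll":0},{"fingers":0,"travel":[14,-10,-8],"roll":0}]}}

```text
time_s: 16.15
tcp_pos: [0.5194, -0.1787, 0.1835]
ee_rot: [[-0.99, -0.14, 0.003], [-0.14, 0.99, -0.0], [-0.003, -0.001, -1.0]]
wrist_force: [1.2, 0.7, 0.1]
gripper_width: 0.007
```

```bash
python3 -c "from bar import *;bars('t5')"
```

```text
16.15 [ 0.5194 -0.1787  0.1835] [1.17455402 0.74920731 0.05948832]
side 0 58 angle of upper end to +y 88.7 centre t,y [-1.6  5.9] ext [-29.6  25.4]
side 1 84 angle of upper end to +y -5.4 centre t,y [1.2 5.1] ext [-24.9  24.1]
side 2 84 angle of upper end to +y 7.4 centre t,y [1.9 4.5] ext [-23.3  23.4]
top 0 46 angle of upper end to +y 88.3 centre t,y [ 3.5 -1.9] ext [-22.   21.1]
top 1 few 19
top 2 few 8
```

View pics/t5.png

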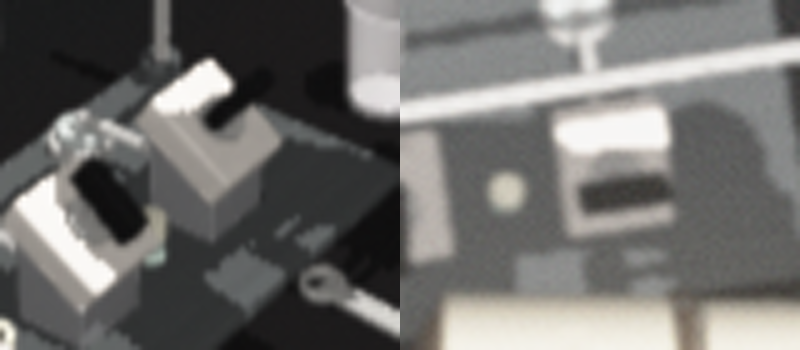

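In the top crop the bar lies level, from (580,195) to (670,188), parallel to the block's edge at about 88–89°. It held against 21 N at the stop. The vial at (507,192) and the neighbouring handles have not moved, and the arm is clear of everything.

```bash
python3 -c "from station import *;print(finish_job(),sense()['time_s'])"
```

```text
the job is handed in; nothing more can be done
the job is handed in; nothing more can be done
```

The valve of the station with the plug (the right-hand one, most negative y) is shut. I handed the job in at about 16.3 s on the robot's clock.

- **How it was turned:** The moves offered no tilt, so I did not grip the handle. I kept the tool pointing straight down on the robot's side of the header and pushed the bar's lower end with the closed fingers.
- **Finding the way round:**
  - The first two pushes, one each way, both stalled. The first bore too near the pivot. I took the second for a stop, but it was not one.
  - Pushing −y again at the end of the bar turned it about 6° and met a hard stop at 31 N.
  - Pushing +y again, nearer the end of the bar, turned it freely to level. There it stopped at 21 N (about 0.5 N m).
- **Last checks:**
  - Both cameras put the bar at about 88–89° from the slope direction, which is level to within my roughly 1–2° error. The top picture shows it parallel to the block's edge.
  - The other two handles read about −5° and +7°, so still open. The first had read −3.6° before; I take the change as noise.
  - One vial and the wrench look unmoved in the last crops. I did not re-check the other bystanders.
  - The arm was clear of everything, with about 1 N on the wrist sensor.
- **Checks that failed or disagreed:** The top camera could not measure the other two handles because too few points showed. The side camera placed the bar's centre about 6 mm off in y, because it sees the bar's flank.

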